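# Close the vacuum pot and hold its hand pump drawn

### The job

Put the dish in the steel pot under vacuum: lay the loose lid gently and squarely on the rubber seal of the pot's rim, covering the seal all round, and let go of it. Then draw the hand pump's T-handle out until the front face of the dark piston stands at the ring line on the clear barrel and keep it there; its spring pulls it back in, so finish while still holding the handle at the line. Leave the other things on the bench alone.

Things in the scene. Friction and masses are not known exactly. Their poses are not given: they have to be found in the camera images.
- station: fixed unit on a white base plate 220 x 270 x 10 mm: a round steel pot on its left half (+y), a horizontal hand vacuum pump on its right half (-y), a steel pipe with a small round gauge (top 95 mm high) behind. Origin: centre of the plate's underside, on the bench; x along the pump away from its handle, y from pump to pot, z up
- pot_mouth (a point): centre of the pot's mouth at the top face of the black rubber seal, 88 mm above the bench. The pot is 110 mm in outer diameter; the seal is a flat ring, outer diameter 110 mm, 9 mm wide. A white dish stands on the pot's floor
- lid: the loose lid: a flat clear plastic disc 124 mm in diameter, 10 mm thick, with a dark rim and an upright round black knob in the middle, 26 mm in diameter, 36 mm tall (top 46 mm above the underside). 0.15 to 0.28 kg. Starts flat on the bench, knob up, left or right of the station. Origin: centre of the underside, z up. Seated: origin at pot_mouth
- lid_knob (a point): point on the lid's knob axis to grip, 33 mm above the lid's underside (23 mm above its upper face)
- handle: the pump's T-handle, in one piece with rod and piston: a level black round bar 14 mm in diameter, 110 mm long, 55 mm above the bench, across the pump. Origin: middle of the bar, on the pump axis; axes as the station's (bar along y). The rod, 10 mm in diameter, joins its middle to the pump; home, 43 mm clear between bar and front cap; beside the rod the bar is free all round
- handle_outer (a point): centre of the bar's outer half, 33 mm from the middle on the side away from the pot (-y): a free place to take it from above, fingers before and behind the bar
- line (a point): centre of the ring line, the one full black ring round the pump's clear barrel (other graduations: short ticks on top, 10 mm apart). It lies on the pump axis, which runs along the station's x at y = -65 mm, 55 mm above the bench. Barrel 38 mm in diameter, its aluminium end caps 42 mm, the front cap's face at x = -68 mm
- piston_front (a point): centre of the piston's front face (towards the handle); the dark piston, 33 mm in diameter, 14 mm thick, shows through the barrel behind its coil spring. Home, it is 40 mm behind the line: pull the handle 40 mm along the station's -x (hard stop at 60 mm). The spring pulls back with 3 N at home, 9 N at the line, 12 N at the stop, friction 1 N; let go, it runs home
- dishes: bystander: a stack of white culture dishes, 60 mm in diameter, 45 mm high, left or right of the station (the side where the lid is not); origin at the centre of its underside
- bottle: bystander: amber bottle 60 mm in diameter, 120 mm high, to the right; origin at the centre of its underside
- beaker: bystander: steel beaker 66 mm in diameter, 75 mm high, to the left; origin at the centre of its underside
Things that resemble listed ones, but are neither listed nor needed, are in the scene too. Leave any blue or pink look-alike of the lid alone.

How it is judged:
By the outcome, as a careful person would: the job done as asked, in the order asked, and still so for the second after the job is handed in, while the arm keeps its last pose, push and grip.
It also fails if it takes over 61 s, if anything falls off the work surface, if the arm or the gripper's body presses on something with over 40 N, if the wrist force passes 120 N, or if a joint passes its speed limit or range.

### The arm

A 7-joint arm with a two-finger parallel gripper is mounted at the origin on the work surface. World frame = base frame: x ahead of the robot, y to its left, z up, the work surface at z = 0. Lengths are in m, angles in rad, forces in N, time in s.
With the tool pointing down it reaches from about 0.4 to 0.85 m from the base axis. Payload 4.4 kg.
Tool frame: the origin (TCP) lies between the finger pads; the fingertips stand 25 mm ahead of it and the grasp point (between the pads) lies 6 mm ahead of it; z points along the fingers, y is the line along which they close (so a half turn about z gives the same grasp; the last joint's range is limited). The gripper opens to 94 mm and grips with 3 to 60 N. Pads are 16 mm wide; open, the fingers measure 119 mm over their backs; the gripper's body (75 mm by 177 mm) begins 78 mm behind the grasp point.
Start: joints at [-1.37, 0.628, 0.038, 1.517, -0.027, 0.996, -0.02], TCP at [0.171, 0.627, 0.23] pointing down, gripper open.
Joint ranges: [-3.06, 3.06], [-0.37, 2.12], [-1.25, 1.32], [0.18, 2.47], [-1.1, 4.24], [0.23, 1.98], [-2.94, 2.94]. Speed limits (rad/s): [2.57, 2.57, 3.14, 3.14, 3.14, 3.14, 3.14].

### API

Orientations are given as a rotation vector (axis times angle).
In Python, from bench import read_state, cams, arm, spotter gives the robot as it stands.
- The arm moves only by the tool jog_arm, never from a script. Its argument "commands" is a list of rows, each a list of 3 entries, a list of its own where there are three numbers: the opening, from 0 (shut) to 1 (fully open), then the shift along the tool's x, y, z in mm, then the turn, a rotation vector about the tool's x, y, z in units of 5 degrees (1.0 is 5 degrees). A call has exactly 8 rows; each row is the pose to reach, as a shift and turn from the pose commanded when the call began, along the tool's axes at that moment; what a row does not reach only later rows make up. A row lasts 1/10 s, in which the tool goes at most 50 mm and 8.59 degrees, less where a joint would pass 70% of its speed; a pose out of reach is approached as far as the arm can. A call with a gripper value outside its range is refused whole. The fingers move at their own pace and stop on an object; the grip force is fixed at half the most. Time passes only in rows, so rows that repeat a pose let the fingers close, or fill a call up. It gives the time, the measured TCP pose, the force, the opening and the grip force at its end, in the units of the state.
- read_state(): the state, without advancing time (a new reading comes with each control period).
- cams.grab_frame(name): name is "side" or "top" or "wrist"; returns (picture, depth): 420x560x3 uint8, blue, green, red; 420x560 float32, m along the optical axis (not along the pixel's ray), 0 where there is no reading.
- cams.calibration(name): a dict with "fx", "fy", "cx", "cy" (pixels), "world_to_cam" (4x4, takes a point from world to camera coordinates). Camera axes: x right, y up, looking along -z (the intrinsics and any distortion apply to the point x, -y, -z); pixel columns grow to the right and rows downward; lengths in m; the calibration is good to about 2 mm. A picture is of the moment at which its call begins: read the wrist's pose just before it. calibration takes no time and is no camera call; for the wrist camera it gives the pose at the moment of the call.
- arm.hand_in(): hands the job in; it is judged then, once.
Trained networks look in the newest picture that a camera, given by its name, has taken for a name from the list of things; names that differ only in an ending like _2 or _b are one class to them, and where a whole thing is asked for, a point or a joint stands for the part that bears it (a point fixed in the world has none). Each returns a list of dicts, best first, with "confidence" (0 to 1); they miss things now and then, are a little off and sometimes report something else, mostly with a low value. They report only what shows in the picture. A call takes as long as a camera call. They do not tell look-alikes from the thing itself.
- spotter.spot_in(camera, thing): "extent" ([left, top, right, bottom] in pixels, round what is visible of it).
- spotter.pinpoint(camera, thing): "position" ([row, column] in pixels: a listed point, or the origin of a listed thing).
The state is a dict: "time": time; "qpos": joint angles; "qvel": joint speeds; "joint_efforts": joint torques, N m; "tool_pos": TCP position; "ee_rot": TCP orientation; "wrist_force": force on the tool from outside, world axes, zero at the start; "moment": the same for the moment, N m; "opening": opening from 0.0 (shut) to 1.0 (fully open); "grasp_force": force on a finger pad.
Only numpy, scipy, OpenCV 4.12 (cv2) and the standard library are available. Lean on these libraries where they do the work, as an engineer would, in place of code of your own. Each camera call takes 0.05 s, during which the arm holds its last target. There are 200 camera calls.

## Working session

There is one attempt and no reset: what is moved stays moved. The work goes in short steps, Python scripts to look and compute and a tool call to move; the robot and the scene stay as the last step left them, time stands still between calls to the robot, and variables do not carry over. Pictures are saved under pics/ and viewed, at most 10 in all, crops included, and the job is handed in when it is done.

Besides the shell and the picture viewer there is one more tool, called after ">>>" by a JSON object that holds its "api" and its "payload". jog_arm: Moves the arm, as the interface text tells. Its arguments: {"type":"object","properties":{"commands":{"type":"array"}},"required":["commands"]}

```bash
mkdir -p pics; cat > h.py <<'E'
import numpy as np, cv2
from scipy.spatial.transform import Rotation as R
from bench import read_state, cams, arm, spotter
def ray(cal,row,col):
    T=np.linalg.inv(np.array(cal["world_to_cam"]))
    d=np.array([(col-cal["cx"])/cal["fx"],-(row-cal["cy"])/cal["fy"],-1.])
    return T[:3,3],T[:3,:3]@d
def at_z(cal,row,col,z):
    o,d=ray(cal,row,col); return o+d*(z-o[2])/d[2]
def at_d(cal,row,col,dep):
    o,d=ray(cal,row,col); return o+d*dep
def proj(cal,p):
    q=np.array(cal["world_to_cam"])@np.append(p,1); return np.array([cal["cy"]-cal["fy"]*q[1]/-q[2],cal["cx"]+cal["fx"]*q[0]/-q[2]])
E
python3 - <<'E'
from h import *
print(read_state()["ee_rot"],read_state()["time"])
for c in ("top","side"):
    im,d=cams.grab_frame(c); cv2.imwrite(f"pics/{c}0.png",im); np.save(f"{c}0.npy",d)
    cal=cams.calibration(c); print(c,{k:cal[k] for k in cal if k!="world_to_cam"})
    for t in ("lid","lid_knob","pot_mouth","handle","handle_outer","line","piston_front","station","dishes","bottle","beaker"):
        for r in spotter.pinpoint(c,t)[:3]: 
            print(c,t,np.round(r["position"],1),round(r["confidence"],2))
E
```

```text
[-4.17879664e-01 -3.11345035e+00  2.80861041e-03] 0.0
top {'fx': 427.96068056188517, 'fy': 427.96068056188517, 'cx': 280.28556926583803, 'cy': 210.54855709462709}
top lid [242.6 254.7] 0.86
top lid [218.2 123.6] 0.83
top lid [285.  190.1] 0.82
top lid_knob [211.9 125.4] 0.87
top lid_knob [281.  192.4] 0.79
top lid_knob [243.  258.3] 0.7
top pot_mouth [147.1 273. ] 0.67
top handle [224.5 191.4] 0.69
top handle [161.7 165.9] 0.58
top handle [202.4 312.8] 0.5
top handle_outer [204.7 322.4] 0.61
top line [165.1 315.5] 0.93
top piston_front [165.3 290.6] 0.36
top station [164.2 294.4] 0.66
top dishes [229.2 393.2] 0.69
top bottle [158.3 409.7] 0.61
top beaker [162.  163.6] 0.94
side {'fx': 399.17935667711055, 'fy': 399.17935667711055, 'cx': 279.7495958383475, 'cy': 201.60171160358223}
side lid [217.9 246.8] 0.82
side lid [184.5 206.3] 0.56
side lid_knob [137.6 266.1] 0.95
side lid_knob [175.  206.3] 0.76
side lid_knob [167.9 256.6] 0.69
side pot_mouth [196.6 347.5] 0.89
side pot_mouth [176.6 259.8] 0.53
side handle [239.6 294.9] 0.56
side handle_outer [246.7 294.7] 0.66
side line [239.6 347.8] 0.88
side station [235.8 336.3] 0.95
side dishes [342.4 275.2] 0.74
side bottle [357.5 389. ] 0.69
side beaker [176.  261.6] 0.71
side beaker [159.3 320.2] 0.63
```

```bash
cd pics; python3 -c "
import cv2
a=cv2.imread('top0.png')[90:340,70:450];cv2.imwrite('t1.png',cv2.resize(a,None,fx=2.1,fy=2.1,interpolation=2))
a=cv2.imread('side0.png');cv2.imwrite('s1.png',cv2.resize(a,None,fx=1.4,fy=1.4,interpolation=2))"
```

```text
(no output)
```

View pics/t1.png

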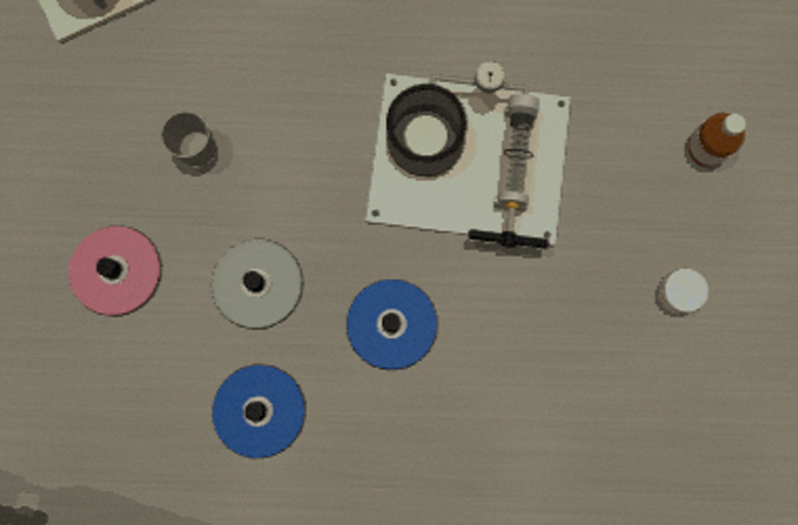

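View pics/s1.png

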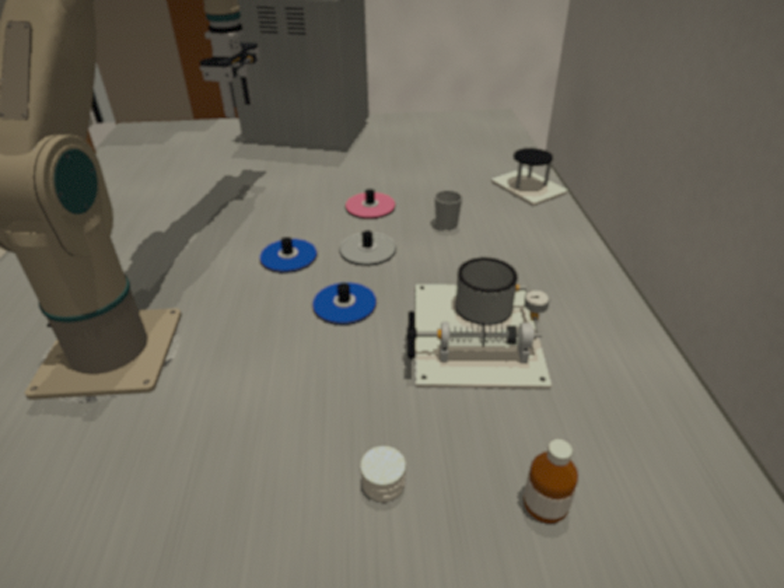

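The top view shows four lid look-alikes: pink (col 124, row 218), blue (256, 244), blue (193, 286) and grey/clear with a dark rim (191, 224). The clear one fits the description. The pot is at about (273, 152) and the T-handle at (312, 203). The side view agrees, with the clear lid at about (262, 177) in the raw picture.

```bash
python3 - <<'E'
from h import *
im=cv2.imread("pics/top0.png"); D=np.load("top0.npy"); cal=cams.calibration("top")
cr=im[175:320,90:300]; cv2.imwrite("pics/lidcrop.png",cv2.resize(cr,None,fx=3.6,fy=3.6,interpolation=cv2.INTER_CUBIC))
print("cam",np.linalg.inv(cal["world_to_cam"])[:3,3])
for n,(c,r) in dict(knob=(191,224),lidface=(180,228),seal=(256,152)).items():
    print(n,at_d(cal,r,c,D[r,c]))
# plate: bright pixels
hsv=cv2.cvtColor(im,cv2.COLOR_BGR2HSV)
m=((hsv[...,2]>165)&(hsv[...,1]<60)).astype(np.uint8); m[:, :235]=0; m[:,350:]=0; m[:115]=0;m[215:]=0
pts=np.argwhere(m)[:,::-1].astype(np.float32)
print("rect",cv2.minAreaRect(pts))
for c,r in [(386,73),(570,97),(555,245),(367,222)]:
    print(np.round(at_z(cal,90+r/2.1,70+c/2.1,.01),4))
for c,r in [(474,233),(548,243),(508,239)]: print("handle",np.round(at_z(cal,90+r/2.1,70+c/2.1,.06),4))
print("lid", at_z(cal,90+283/2.1,70+257/2.1,.01))
print("knob", at_z(cal,90+280/2.1,70+254/2.1,.046))
print("pot",at_z(cal,147.1,273,.088),"line",at_z(cal,165.1,315.5,.055))
print(im[228,180],im[228,205])
E
```

```text
cam [0.31834825 0.06356379 1.25235837]
knob [0.46430691 0.28382667 0.0451952 ]
lidface [0.45621279 0.32157427 0.00889361]
seal [0.66762009 0.10533932 0.08716041]
rect ((293.6114196777344, 159.6824188232422), (90.00996398925781, 81.42330932617188), 6.458817005157471)
[0.7759 0.1173 0.01  ]
[ 0.7482 -0.1493  0.01  ]
[ 0.5306 -0.1279  0.01  ]
[0.5564 0.1372 0.01  ]
handle [ 0.5356 -0.0104  0.06  ]
handle [ 0.5246 -0.1107  0.06  ]
handle [ 0.5286 -0.0565  0.06  ]
lid [0.46643331 0.28613822 0.01      ]
knob [0.46610086 0.28391522 0.046     ]
pot [0.68310041 0.05788398 0.088     ] line [ 0.64329843 -0.0662865   0.055     ]
[123 137 137] [122 136 135]
```

View pics/lidcrop.png

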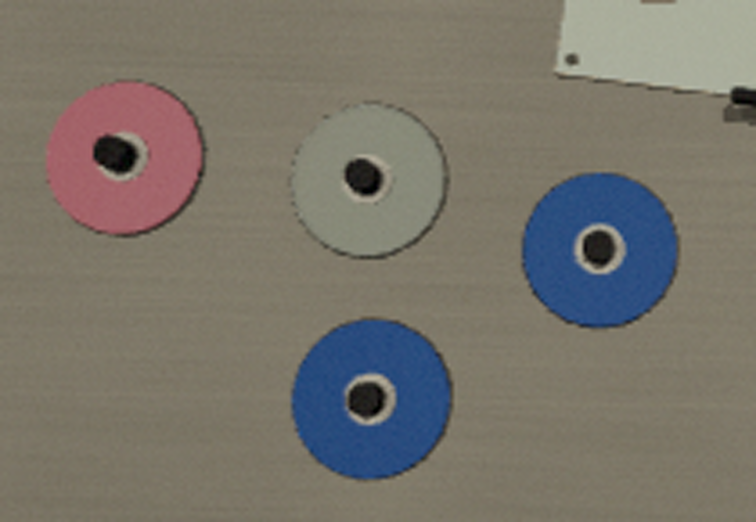

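The crop shows that the lid at raw (191, 224) is the only clear/grey one with a dark rim. The other three are coloured decoys. It sits at about (0.466, 0.285), so I'll go above it with the tool yaw already set for the handle.

```bash
cat >> h.py <<'E'
def Rt(yaw):  # tool down, tool y along world azimuth yaw
    y=np.array([np.cos(yaw),np.sin(yaw),0]); z=np.array([0,0,-1.]); return np.stack([np.cross(y,z),y,z],1)
def plan(target,yaw):
    s=read_state(); A=R.from_rotvec(s["ee_rot"])
    print("t",round(s["time"],2),"tcp",np.round(s["tool_pos"],4),"shift",np.round(1000*A.inv().apply(np.array(target)-s["tool_pos"]),1),
     "turn",np.round(np.degrees((A.inv()*R.from_matrix(Rt(yaw))).as_rotvec())/5,2),"F",np.round(s["wrist_force"],1),"op",round(s["opening"],3),"g",round(s["grasp_force"],1))
E
python3 -c "
from h import *
plan([.466,.285,.16],-.095)"
```

```text
t 1.2 tcp [0.1714 0.627  0.2305] shift [-374.4 -252.2   70.5] turn [-0.   -0.   16.03] F [ 1.1 -1.4  0.1] op 1.001 g 0.0
```

>>> {"api": "jog_arm", "payload": {"commands": [[1,[-37,-25,0],[0,0,1.6]],[1,[-74,-50,0],[0,0,3.2]],[1,[-112,-76,10],[0,0,4.8]],[1,[-150,-101,20],[0,0,6.4]],[1,[-187,-126,30],[0,0,8]],[1,[-225,-151,40],[0,0,9.6]],[1,[-262,-176,50],[0,0,11.2]],[1,[-300,-202,60],[0,0,12.8]]]}}

```text
time: 2.0
tool_pos: [0.4085, 0.3521, 0.1704]
ee_rot: [-2.01, -2.414, -0.002]
wrist_force: [1.0, 1.2, -0.1]
opening: 0.997
grasp_force: 0.0
```

```bash
python3 -c "
from h import *
plan([.466,.285,.16],-.095)"
```

```text
t 2.0 tcp [0.4085 0.3521 0.1704] shift [-76.4  44.5  10.4] turn [ 0.01 -0.01  3.17] F [ 1.   1.2 -0.1] op 0.997 g 0.0
```

>>> {"api": "jog_arm", "payload": {"commands": [[1,[-30,18,5],[0,0,1.5]],[1,[-60,36,10],[0,0,3]],[1,[-76,44,10],[0,0,3.2]],[1,[-76,44,10],[0,0,3.2]],[1,[-76,44,10],[0,0,3.2]],[1,[-76,44,10],[0,0,3.2]],[1,[-76,44,10],[0,0,3.2]],[1,[-76,44,10],[0,0,3.2]]]}}

```text
time: 2.8
tool_pos: [0.4641, 0.2877, 0.1605]
ee_rot: [-2.319, -2.119, -0.0]
wrist_force: [-0.3, 0.0, 0.5]
opening: 1.002
grasp_force: 0.0
```

```bash
python3 - <<'E'
from h import *
plan([.466,.285,.039],-.095)
cal=cams.calibration("wrist"); im,d=cams.grab_frame("wrist"); cv2.imwrite("pics/w1.png",im)
for t,z in(("lid_knob",.033),("lid",0)):
    for r in spotter.pinpoint("wrist",t)[:2]:
        p=r["position"];rr,cc=int(p[0]),int(p[1]); print(t,np.round(p,1),round(r["confidence"],2),at_z(cal,*p,z), at_d(cal,rr,cc,d[rr,cc]))
# knob top points from depth
v,u=np.nonzero(d>0); o=np.linalg.inv(cal["world_to_cam"])
X=np.stack([(u-cal["cx"])/cal["fx"],-(v-cal["cy"])/cal["fy"],-np.ones(len(u))],1)*d[v,u][:,None]
W=X@o[:3,:3].T+o[:3,3]
k=(np.hypot(W[:,0]-.466,W[:,1]-.285)<.04)&(W[:,2]>.041)&(W[:,2]<.052)
print(k.sum(), W[k].mean(0) if k.any() else "", W[k].min(0),W[k].max(0))
E
```

```text
t 2.8 tcp [0.4641 0.2877 0.1605] shift [ -2.6   2.1 121.5] turn [-0.   -0.01  0.06] F [-0.3  0.   0.5] op 1.002 g 0.0
lid_knob [231.1  74.5] 0.96 [0.29228474 0.27671703 0.033     ] [0.30029874 0.28068206 0.04625791]
lid_knob [397.1 242.8] 0.77 [0.41492645 0.09620557 0.033     ] [0.41701641 0.109438   0.04706553]
lid [192.4 278.4] 0.89 [0.46651819 0.28718029 0.        ] [0.46696485 0.2982662  0.04739494]
lid [218.5  92.2] 0.87 [0.29077325 0.27788428 0.        ] [0.30227238 0.28353145 0.02023693]
809 [0.46745134 0.28886177 0.04680781] [0.45478787 0.27583742 0.04118492] [0.47980285 0.30113344 0.04904452]
```

View pics/w1.png

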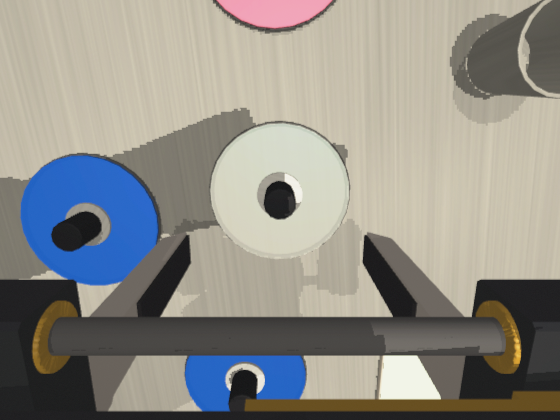

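The wrist view shows the clear lid at (280, 190) with its knob at (280, 203) between the fingers. The blue and pink decoys are clear of them. Knob axis is about (0.467, 0.2875).

>>> {"api": "jog_arm", "payload": {"commands": [[1,[0,3,30],[0,0,0]],[1,[0,3,60],[0,0,0]],[1,[0,3,85],[0,0,0]],[1,[0,3,105],[0,0,0]],[1,[0,3,115],[0,0,0]],[1,[0,3,121],[0,0,0]],[1,[0,3,121],[0,0,0]],[1,[0,3,121],[0,0,0]]]}}

```text
time: 3.75
tool_pos: [0.4684, 0.2866, 0.0402]
ee_rot: [2.321, 2.116, 0.002]
wrist_force: [0.4, 0.1, 0.4]
opening: 0.999
grasp_force: 0.0
```

>>> {"api": "jog_arm", "payload": {"commands": [[0.1,[0,0,0],[0,0,0]],[0,[0,0,0],[0,0,0]],[0,[0,0,0],[0,0,0]],[0,[0,0,0],[0,0,0]],[0,[0,0,0],[0,0,0]],[0,[0,0,0],[0,0,0]],[0,[0,0,0],[0,0,0]],[0,[0,0,0],[0,0,0]]]}}

```text
time: 4.55
tool_pos: [0.4678, 0.2863, 0.0394]
ee_rot: [-2.322, -2.117, 0.0]
wrist_force: [0.4, -0.5, -0.4]
opening: 0.353
grasp_force: 0.0
```

>>> {"api": "jog_arm", "payload": {"commands": [[0,[0,0,0],[0,0,0]],[0,[0,0,0],[0,0,0]],[0,[0,0,0],[0,0,0]],[0,[0,0,0],[0,0,0]],[0,[0,0,-5],[0,0,0]],[0,[0,0,-15],[0,0,0]],[0,[0,0,-30],[0,0,0]],[0,[0,0,-50],[0,0,0]]]}}

```text
time: 5.35
tool_pos: [0.4675, 0.286, 0.0901]
ee_rot: [-2.322, -2.116, 0.002]
wrist_force: [0.4, 0.1, -1.0]
opening: 0.269
grasp_force: 30.0
```

```bash
python3 -c "
from h import *
plan([.683,.058,.20],-.095)"
```

```text
t 5.35 tcp [0.4675 0.286  0.0901] shift [-207.2  235.6 -109.9] turn [-0.01  0.01  0.03] F [ 0.4  0.1 -1. ] op 0.269 g 30.0
```

```bash
python3 - <<'E'
from h import *
from scipy.optimize import least_squares
for c in("top","side"):
    cal=cams.calibration(c); d=np.load(c+"0.npy"); v,u=np.nonzero(d>0); o=np.linalg.inv(cal["world_to_cam"])
    X=np.stack([(u-cal["cx"])/cal["fx"],-(v-cal["cy"])/cal["fy"],-np.ones(len(u))],1)*d[v,u][:,None]
    W=X@o[:3,:3].T+o[:3,3]
    r=np.hypot(W[:,0]-.683,W[:,1]-.057)
    k=(r<.068)&(r>.035)&(W[:,2]>.082)&(W[:,2]<.094)
    P=W[k]; f=least_squares(lambda q:np.hypot(P[:,0]-q[0],P[:,1]-q[1])-q[2],[.683,.057,.05],loss="soft_l1",f_scale=.003)
    print(c,k.sum(),f.x,np.median(P[:,2]))
# line fits of handle bar in top
cal=cams.calibration("top"); 
for t in ("pot_mouth","line","station","handle_outer","handle"):
    for c in("top","side"):
        cal=cams.calibration(c); z={"pot_mouth":.088,"station":0}.get(t,.055)
        for p in spotter.pinpoint(c,t)[:1]: print(t,c,at_z(cal,*p["position"],z),p["confidence"])
E
```

```text
top 357 [0.68035909 0.05820435 0.05057334] 0.08776116540336032
side 334 [0.67968152 0.05647841 0.05050394] 0.08652288087241966
pot_mouth top [0.68310041 0.05788398 0.088     ] 0.67
pot_mouth side [0.67826031 0.04984072 0.088     ] 0.89
line top [ 0.64329843 -0.0662865   0.055     ] 0.93
line side [ 0.65626086 -0.0739407   0.055     ] 0.88
station top [ 0.65915765 -0.00838452  0.        ] 0.66
station side [0.64728226 0.00193791 0.        ] 0.95
handle_outer top [ 0.52774359 -0.08697592  0.055     ] 0.61
handle_outer side [ 0.53020949 -0.08774009  0.055     ] 0.66
handle top [0.46173949 0.2808479  0.055     ] 0.69
handle side [ 0.53308611 -0.06380353  0.055     ] 0.56
```

>>> {"api": "jog_arm", "payload": {"commands": [[0,[-10,10,-15],[0,0,0]],[0,[-30,34,-35],[0,0,0]],[0,[-54,60,-60],[0,0,0]],[0,[-78,88,-85],[0,0,0]],[0,[-102,116,-105],[0,0,0]],[0,[-126,144,-110],[0,0,0]],[0,[-148,170,-110],[0,0,0]],[0,[-164,188,-110],[0,0,0]]]}}

```text
time: 6.65
tool_pos: [0.6414, 0.1029, 0.1994]
ee_rot: [2.323, 2.113, -0.0]
wrist_force: [0.0, -0.2, -1.8]
opening: 0.269
grasp_force: 30.0
```

```bash
python3 - <<'E'
from h import *
from scipy.optimize import least_squares
plan([.680,.0575,.145],-.095)
s=read_state()["tool_pos"]
for c in("side","top"):
    im,d=cams.grab_frame(c); cv2.imwrite(f"pics/{c}2.png",im)
    cal=cams.calibration(c); v,u=np.nonzero(d>0); o=np.linalg.inv(cal["world_to_cam"])
    X=np.stack([(u-cal["cx"])/cal["fx"],-(v-cal["cy"])/cal["fy"],-np.ones(len(u))],1)*d[v,u][:,None]
    W=X@o[:3,:3].T+o[:3,3]
    r=np.hypot(W[:,0]-s[0],W[:,1]-s[1]); k=(r<.09)&(r>.03)&(W[:,2]>.155)&(W[:,2]<.185)
    P=W[k]; print(c,k.sum(),P.min(0),P.max(0),P.mean(0)) if k.any() else print(c,0)
    if k.sum()>50:
        A=np.c_[P[:,:2]-s[:2],np.ones(len(P))]; sol=np.linalg.lstsq(A,P[:,2],rcond=None)[0]; print("tilt slope",sol)
        m=np.zeros(d.shape,np.uint8); m[v[k],u[k]]=1
        cn=max(cv2.findContours(m,0,1)[0],key=len)[:,0]; hull=cv2.convexHull(cn)[:,0]
        Q=np.array([at_z(cal,b,a,.170) for a,b in cn])
        f=least_squares(lambda q:np.hypot(Q[:,0]-q[0],Q[:,1]-q[1])-.061,s[:2],loss="soft_l1",f_scale=.001); print("centre",f.x)
im=cv2.imread("pics/side2.png"); cv2.imwrite("pics/side2c.png",cv2.resize(im[60:300,200:480],None,fx=2.4,fy=2.4))
E
```

```text
t 6.65 tcp [0.6414 0.1029 0.1994] shift [-41.5  42.7  54.4] turn [0.01 0.01 0.01] F [ 0.  -0.2 -1.8] op 0.269 g 30.0
side 757 [0.57850253 0.03860847 0.15815157] [0.70162702 0.16298322 0.17155632] [0.63690374 0.08458021 0.16771966]
tilt slope [0.00525232 0.02362229 0.16817576]
centre [0.63832562 0.091986  ]
top 341 [0.59080659 0.03691965 0.16284733] [0.69359802 0.07019592 0.17583609] [0.64009451 0.05547572 0.16969169]
tilt slope [0.00425913 0.01501779 0.17040924]
centre [0.64290783 0.10120775]
```

View pics/side2c.png

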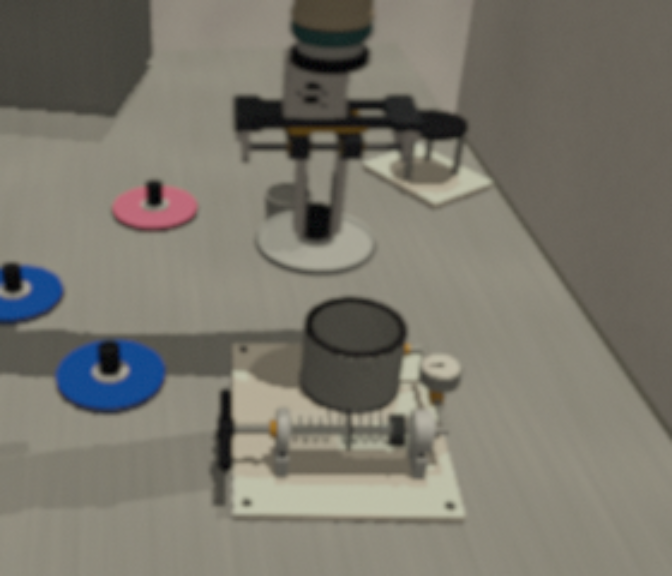

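The side view shows the lid held level by its knob at crop (317, 240). The pot mouth is at (355, 330) and the pump is untouched. Next I'll move over the pot and lower.

>>> {"api": "jog_arm", "payload": {"commands": [[0,[-12,13,0],[0,0,0]],[0,[-28,30,5],[0,0,0]],[0,[-38,41,15],[0,0,0]],[0,[-40,43,30],[0,0,0]],[0,[-40,43,45],[0,0,0]],[0,[-40,43,57],[0,0,0]],[0,[-40,43,62],[0,0,0]],[0,[-40,43,62],[0,0,0]]]}}

```text
time: 7.55
tool_pos: [0.678, 0.0629, 0.1362]
ee_rot: [-2.319, -2.117, 0.003]
wrist_force: [0.1, -0.7, -1.0]
opening: 0.271
grasp_force: 30.0
```

```bash
python3 - <<'E'
from h import *
plan([.681,.059,.127],-.095)
for c in("side","top"):
    im,d=cams.grab_frame(c); cv2.imwrite(f"pics/{c}3.png",im)
a=cv2.imread("pics/side3.png")[130:260,280:420]; cv2.imwrite("pics/s3c.png",cv2.resize(a,None,fx=4,fy=4,interpolation=2))
E
```

```text
t 7.55 tcp [0.678  0.0629 0.1362] shift [-3.6  3.4  9.2] turn [-0.03 -0.    0.04] F [ 0.1 -0.7 -1. ] op 0.271 g 30.0
```

View pics/s3c.png

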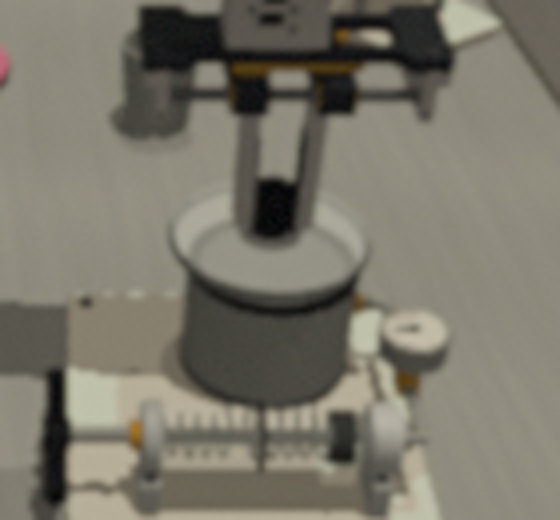

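The side crop shows the lid concentric over the pot, just above the seal. I'll let the arm settle before the final descent.

>>> {"api": "jog_arm", "payload": {"commands": [[0,[0,0,0],[0,0,0]],[0,[0,0,0],[0,0,0]],[0,[0,0,0],[0,0,0]],[0,[0,0,0],[0,0,0]],[0,[0,0,0],[0,0,0]],[0,[0,0,0],[0,0,0]],[0,[0,0,0],[0,0,0]],[0,[0,0,0],[0,0,0]]]}}

```text
time: 8.45
tool_pos: [0.679, 0.0619, 0.1374]
ee_rot: [-2.322, -2.117, 0.0]
wrist_force: [-0.3, 0.3, -1.4]
opening: 0.271
grasp_force: 30.0
```

```bash
python3 - <<'E'
from h import *
plan([.681,.059,.127],-.095)
E
```

```text
t 8.45 tcp [0.679  0.0619 0.1374] shift [-2.7  2.2 10.4] turn [-0.    0.    0.03] F [-0.3  0.3 -1.4] op 0.271 g 30.0
```

>>> {"api": "jog_arm", "payload": {"commands": [[0,[-3,2,2],[0,0,0]],[0,[-3,2,4],[0,0,0]],[0,[-3,2,6],[0,0,0]],[0,[-3,2,7],[0,0,0]],[0,[-3,2,8],[0,0,0]],[0,[-3,2,8],[0,0,0]],[0,[-3,2,8],[0,0,0]],[0,[-3,2,8],[0,0,0]]]}}

```text
time: 9.25
tool_pos: [0.6808, 0.0587, 0.1296]
ee_rot: [2.321, 2.117, 0.0]
wrist_force: [0.4, 0.2, -1.4]
opening: 0.268
grasp_force: 30.0
```

>>> {"api": "jog_arm", "payload": {"commands": [[0,[0,0,0.7],[0,0,0]],[0,[0,0,1.3],[0,0,0]],[0,[0,0,2],[0,0,0]],[0,[0,0,2.3],[0,0,0]],[0,[0,0,2.6],[0,0,0]],[0,[0,0,2.6],[0,0,0]],[0,[0,0,2.6],[0,0,0]],[0,[0,0,2.6],[0,0,0]]]}}

```text
time: 10.05
tool_pos: [0.6808, 0.0588, 0.1275]
ee_rot: [-2.322, -2.117, -0.001]
wrist_force: [-2.1, -0.5, 4.8]
opening: 0.273
grasp_force: 30.0
```

>>> {"api": "jog_arm", "payload": {"commands": [[0.6,[0,0,0],[0,0,0]],[0.6,[0,0,0],[0,0,0]],[0.6,[0,0,0],[0,0,0]],[0.6,[0,0,0],[0,0,0]],[0.6,[0,0,0],[0,0,0]],[0.6,[0,0,-15],[0,0,0]],[0.6,[0,0,-40],[0,0,0]],[0.6,[0,0,-75],[0,0,0]]]}}

```text
time: 10.85
tool_pos: [0.6798, 0.0587, 0.2021]
ee_rot: [-2.321, -2.115, 0.004]
wrist_force: [0.2, -0.1, -0.2]
opening: 0.599
grasp_force: 0.0
```

>>> {"api": "jog_arm", "payload": {"commands": [[0.6,[30,-30,-5],[0,0,0]],[0.6,[60,-60,-5],[0,0,0]],[0.6,[90,-95,-5],[0,0,0]],[0.6,[120,-130,-5],[0,0,0]],[0.6,[140,-150,-5],[0,0,0]],[0.6,[140,-150,-5],[0,0,0]],[0.6,[140,-150,-5],[0,0,0]],[0.6,[140,-150,-5],[0,0,0]]]}}

```text
time: 11.65
tool_pos: [0.5457, 0.2104, 0.2076]
ee_rot: [2.323, 2.113, 0.002]
wrist_force: [-0.2, -0.3, 0.7]
opening: 0.6
grasp_force: 0.0
```

```bash
python3 - <<'E'
from h import *
from scipy.optimize import least_squares
def cloud(c,d):
    cal=cams.calibration(c); v,u=np.nonzero(d>0); o=np.linalg.inv(cal["world_to_cam"])
    X=np.stack([(u-cal["cx"])/cal["fx"],-(v-cal["cy"])/cal["fy"],-np.ones(len(u))],1)*d[v,u][:,None]
    return cal,v,u,X@o[:3,:3].T+o[:3,3]
ims=[]
for c in("side","top"):
    im,d=cams.grab_frame(c); cv2.imwrite(f"pics/{c}4.png",im); np.save(c+"4.npy",d)
    cal,v,u,W=cloud(c,d)
    r=np.hypot(W[:,0]-.68,W[:,1]-.058); k=(r<.075)&(W[:,2]>.09)&(W[:,2]<.105); P=W[k]
    print(c,k.sum(),"mid",(P.min(0)+P.max(0))/2,P.max(0)-P.min(0)); 
    k2=k&(r>.02)&(r<.05);P=W[k2];print("plane",np.linalg.lstsq(np.c_[P[:,:2]-[.68,.058],np.ones(len(P))],P[:,2],rcond=None)[0])
    for t,z in(("lid",.088),("lid_knob",.121),("line",.055),("handle_outer",.055),("handle",.055),("piston_front",.055)):
        for p in spotter.pinpoint(c,t): 
            w=at_z(cal,*p["position"],z)
            if w[0]>.5 and abs(w[1])<.16: print(" ",t,np.round(p["position"],1),np.round(w,4),round(p["confidence"],2))
    # handle bar points
    k=(np.abs(W[:,0]-.528)<.025)&(W[:,1]<.01)&(W[:,1]>-.13)&(W[:,2]>.052)&(W[:,2]<.072)
    P=W[k]; print("bar",k.sum(),P.min(0),P.max(0),np.polyfit(P[:,1],P[:,0],1))
    y0,y1,x0,x1=(130,270,270,430) if c=="side" else (100,230,230,370)
    ims.append(cv2.resize(im[y0:y1,x0:x1],(480,420 if c=="side" else 445),interpolation=2)[:420])
cv2.imwrite("pics/c4.png",cv2.resize(np.hstack(ims),(800,350)))
E
```

```text
side 1056 mid [0.67987122 0.05814294 0.09745831] [0.12366777 0.12515885 0.01488169]
plane [ 0.00101311 -0.00147123  0.09695154]
  lid [195.1 346. ] [0.6758 0.0566 0.088 ] 0.82
  lid_knob [185.3 345.8] [0.6716 0.053  0.121 ] 0.85
  line [239.7 345.1] [ 0.6499 -0.0738  0.055 ] 0.68
  handle_outer [247.1 294.3] [ 0.5292 -0.089   0.055 ] 0.71
  handle [238.2 293.5] [ 0.5303 -0.0587  0.055 ] 0.68
bar 241 [ 0.51933976 -0.11331489  0.05239442] [ 0.55284513 -0.00429841  0.06630165] [0.10180653 0.53804757]
top 1440 mid [0.68062065 0.06064444 0.09754941] [0.12436447 0.12405578 0.01396055]
plane [ 0.00287545 -0.0032348   0.09802098]
  lid [148.6 274.3] [0.6788 0.0541 0.088 ] 0.59
  lid_knob [144.  273.5] [0.6816 0.0569 0.121 ] 0.86
  line [162.9 314.9] [ 0.6498 -0.0645  0.055 ] 0.87
  line [207.4 320.8] [ 0.5198 -0.0825  0.055 ] 0.64
  line [145.5 270.3] [0.698  0.0657 0.055 ] 0.39
  handle_outer [148.1 272.4] [0.6904 0.0594 0.055 ] 0.61
  handle_outer [206.9 323.8] [ 0.5215 -0.091   0.055 ] 0.59
  handle [202.4 314.4] [ 0.5338 -0.0641  0.055 ] 0.83
bar 213 [ 0.51795734 -0.11098159  0.05366675] [ 0.55172197 -0.00262235  0.07038   ] [0.10080028 0.53687279]
```

View pics/c4.png

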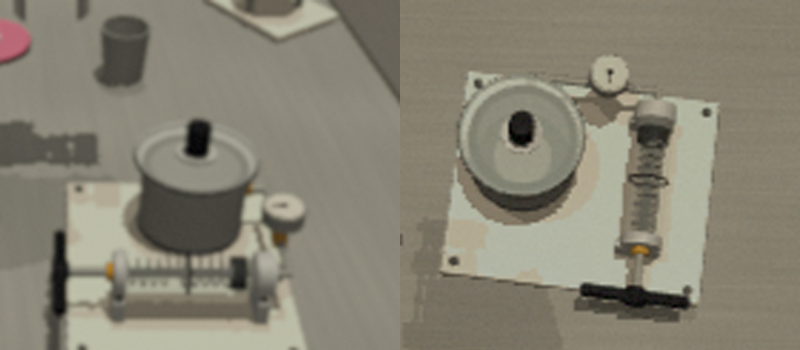

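The lid is seated level (top face z ≈ 0.097) and concentric, at (520, 135) in the right panel. The T-handle is at (635, 295) and the ring line at (649, 181). Next is the handle.

```bash
python3 - <<'E'
from h import *
plan([.5275,-.0906,.16],-.098)
E
```

```text
t 12.35 tcp [0.5443 0.212  0.2068] shift [-302.8   11.2   46.8] turn [-0.    0.    0.07] F [-0.1  0.7  0.2] op 0.602 g 0.0
```

>>> {"api": "jog_arm", "payload": {"commands": [[0.5,[-40,0,0],[0,0,0]],[0.5,[-85,0,0],[0,0,0]],[0.5,[-130,4,0],[0,0,0]],[0.5,[-175,8,10],[0,0,0]],[0.5,[-220,11,20],[0,0,0]],[0.5,[-260,11,30],[0,0,0]],[0.5,[-290,11,40],[0,0,0]],[0.5,[-303,11,46],[0,0,0]]]}}

```text
time: 13.15
tool_pos: [0.5265, -0.0944, 0.1605]
ee_rot: [2.326, 2.111, -0.002]
wrist_force: [0.8, 0.1, 0.3]
opening: 0.501
grasp_force: 0.0
```

>>> {"api": "jog_arm", "payload": {"commands": [[0.5,[0,0,0],[0,0,0]],[0.5,[0,0,0],[0,0,0]],[0.5,[0,0,0],[0,0,0]],[0.5,[0,0,0],[0,0,0]],[0.5,[0,0,0],[0,0,0]],[0.5,[0,0,0],[0,0,0]],[0.5,[0,0,0],[0,0,0]],[0.5,[0,0,0],[0,0,0]]]}}

```text
time: 13.95
tool_pos: [0.5273, -0.0907, 0.1609]
ee_rot: [-2.321, -2.117, -0.0]
wrist_force: [-0.5, 0.4, 0.0]
opening: 0.502
grasp_force: 0.0
```

```bash
python3 - <<'E'
from h import *
plan([.5275,-.0906,.061],-.098)
cal=cams.calibration("wrist"); im,d=cams.grab_frame("wrist"); cv2.imwrite("pics/w5.png",im)
for t in("handle_outer","handle","line"):
    for r in spotter.pinpoint("wrist",t)[:2]:
        p=r["position"]; print(t,np.round(p,1),round(r["confidence"],2),at_z(cal,*p,.055))
v,u=np.nonzero(d>0); o=np.linalg.inv(cal["world_to_cam"])
X=np.stack([(u-cal["cx"])/cal["fx"],-(v-cal["cy"])/cal["fy"],-np.ones(len(u))],1)*d[v,u][:,None]
W=X@o[:3,:3].T+o[:3,3]
k=(np.abs(W[:,0]-.53)<.03)&(W[:,2]>.053)&(W[:,2]<.07)&(W[:,1]<-.075)&(W[:,1]>-.13)
P=W[k];print(k.sum(),P.min(0),P.max(0),P.mean(0),np.polyfit(P[:,1],P[:,0],1))
E
```

```text
t 13.95 tcp [ 0.5273 -0.0907  0.1609] shift [ 0.1  0.1 99.9] turn [ 0.   -0.    0.07] F [-0.5  0.4  0. ] op 0.502 g 0.0
handle_outer [209.7 271.4] 0.86 [ 0.52401859 -0.09195377  0.055     ]
handle [163.3 273.3] 0.64 [ 0.52884083 -0.05644907  0.055     ]
line [168.1 439.6] 0.72 [ 0.65193714 -0.07141718  0.055     ]
817 [ 0.51896412 -0.11103712  0.05616517] [ 0.53588212 -0.07503035  0.06458817] [ 0.52720822 -0.09236058  0.061499  ] [0.09435327 0.53592274]
```

View pics/w5.png

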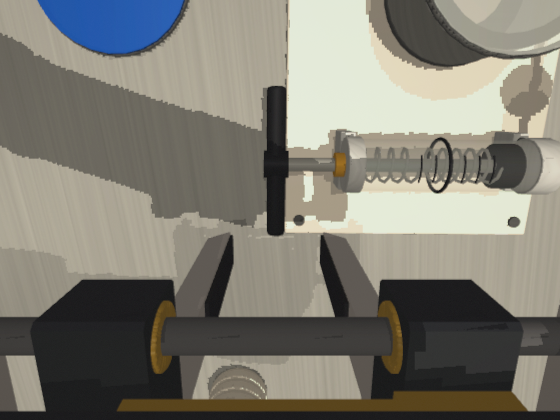

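The wrist view shows the bar running vertically at (276, 85–235), between the fingers. The ring line is at (439, 165) and the piston front at about (490, 165). Straight down 100 mm, then close.

>>> {"api": "jog_arm", "payload": {"commands": [[0.5,[0,0,25],[0,0,0]],[0.5,[0,0,50],[0,0,0]],[0.5,[0,0,72],[0,0,0]],[0.5,[0,0,88],[0,0,0]],[0.5,[0,0,97],[0,0,0]],[0.5,[0,0,100],[0,0,0]],[0.5,[0,0,100],[0,0,0]],[0.4,[0,0,100],[0,0,0]]]}}

```text
time: 14.95
tool_pos: [0.5279, -0.0909, 0.0615]
ee_rot: [2.321, 2.116, 0.001]
wrist_force: [0.1, 0.2, -0.3]
opening: 0.447
grasp_force: 0.0
```

>>> {"api": "jog_arm", "payload": {"commands": [[0,[0,0,0],[0,0,0]],[0,[0,0,0],[0,0,0]],[0,[0,0,0],[0,0,0]],[0,[0,0,0],[0,0,0]],[0,[0,0,0],[0,0,0]],[0,[0,0,0],[0,0,0]],[0,[0,0,0],[0,0,0]],[0,[0,0,0],[0,0,0]]]}}

```text
time: 15.75
tool_pos: [0.5268, -0.0907, 0.0611]
ee_rot: [-2.321, -2.116, 0.001]
wrist_force: [-2.2, 1.3, 6.1]
opening: 0.141
grasp_force: 30.0
```

```bash
python3 - <<'E'
from h import *
s=read_state()["tool_pos"]; print(read_state()["moment"])
plan(s-.04*np.array([np.cos(.098),-np.sin(.098),0]),-.098)
E
```

```text
[-0.01499634  0.68033885 -0.00847543]
t 15.75 tcp [ 0.5268 -0.0907  0.0611] shift [  0.2 -40.    0. ] turn [-0.01 -0.    0.06] F [-2.2  1.3  6.1] op 0.141 g 30.0
```

>>> {"api": "jog_arm", "payload": {"commands": [[0,[0,-4,0],[0,0,0]],[0,[0,-10,0],[0,0,0]],[0,[0,-17,0],[0,0,0]],[0,[0,-24,0],[0,0,0]],[0,[0,-31,0],[0,0,0]],[0,[0,-36,0],[0,0,0]],[0,[0,-39,0],[0,0,0]],[0,[0,-40,0],[0,0,0]]]}}

```text
time: 16.55
tool_pos: [0.4923, -0.0872, 0.0612]
ee_rot: [2.315, 2.112, 0.009]
wrist_force: [9.8, 0.6, -6.4]
opening: 0.139
grasp_force: 30.0
```

>>> {"api": "jog_arm", "payload": {"commands": [[0,[0,0,0],[0,0,0]],[0,[0,0,0],[0,0,0]],[0,[0,0,0],[0,0,0]],[0,[0,0,0],[0,0,0]],[0,[0,0,0],[0,0,0]],[0,[0,0,0],[0,0,0]],[0,[0,0,0],[0,0,0]],[0,[0,0,0],[0,0,0]]]}}

```text
time: 17.35
tool_pos: [0.4922, -0.0872, 0.0612]
ee_rot: [2.315, 2.113, 0.008]
wrist_force: [8.2, 1.0, -5.6]
opening: 0.141
grasp_force: 30.0
```

```bash
python3 - <<'E'
from h import *
plan([.4870,-.0868,.061],-.098)
im,d=cams.grab_frame("side"); cv2.imwrite("pics/side6.png",im); 
for c in("side","wrist"):
    im,d=cams.grab_frame(c); cal=cams.calibration(c); cv2.imwrite(f"pics/{c}6.png",im)
    for t in("piston_front","line","handle"):
        for r in spotter.pinpoint(c,t)[:1]: print(c,t,np.round(r["position"],1),round(r["confidence"],2),at_z(cal,*r["position"],.055))
a=cv2.resize(cv2.imread("pics/side6.png")[215:265,270:400],(780,300),interpolation=2)
b=cv2.resize(cv2.imread("pics/wrist6.png")[90:290,200:560],(780,290),interpolation=2)
cv2.imwrite("pics/c6.png",np.vstack([a,b]))
E
```

```text
t 17.35 tcp [ 0.4922 -0.0872  0.0612] shift [-0.  -5.2  0.2] turn [0.1  0.01 0.07] F [ 8.2  1.  -5.6] op 0.141 g 30.0
side line [240.3 346.4] 0.75 [ 0.65251749 -0.076056    0.055     ]
side handle [239.6 279.3] 0.58 [ 0.49666266 -0.06080591  0.055     ]
wrist handle [192.3 276.5] 0.79 [ 0.49617829 -0.05262573  0.055     ]
```

View pics/c6.png

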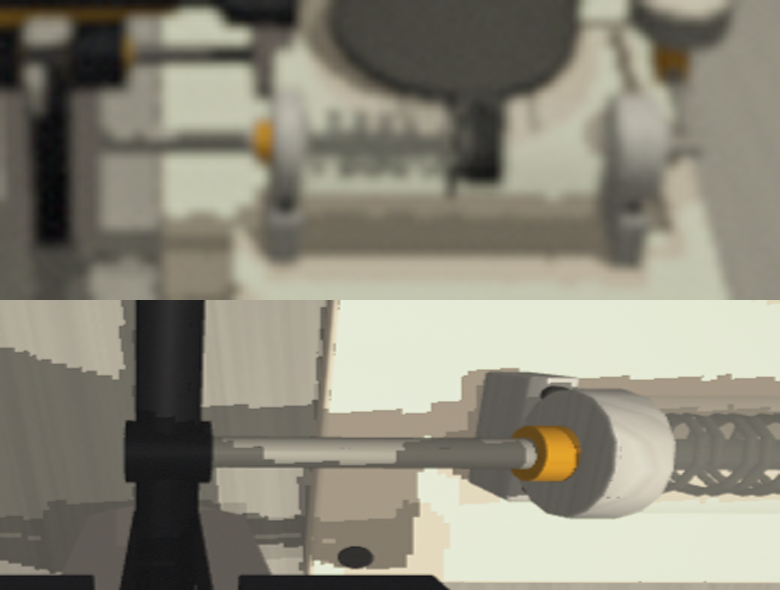

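The side crop shows the piston front about 1.5 px (~4 mm) short of the ring line at crop col 452. That agrees with the TCP having travelled only 34.8 mm because the arm gives a little. Pulling a bit more.

>>> {"api": "jog_arm", "payload": {"commands": [[0,[0,-1,0],[0,0,0]],[0,[0,-2.5,0],[0,0,0]],[0,[0,-4,0],[0,0,0]],[0,[0,-5.5,0],[0,0,0]],[0,[0,-6,0],[0,0,0]],[0,[0,-6,0],[0,0,0]],[0,[0,-6,0],[0,0,0]],[0,[0,-6,0],[0,0,0]]]}}

```text
time: 18.6
tool_pos: [0.487, -0.0867, 0.0612]
ee_rot: [2.314, 2.112, 0.009]
wrist_force: [9.5, 1.1, -7.4]
opening: 0.138
grasp_force: 30.0
```

```bash
python3 - <<'E'
from h import *
plan([.4870,-.0868,.061],-.098)
im,d=cams.grab_frame("side"); cv2.imwrite("pics/side7.png",im)
c=cams.calibration("side")
# travel of the bar in the side picture, by sub-pixel template shift of the bar's free far end
o=cv2.imread("pics/side4.png"); o6=cv2.imread("pics/side6.png")
for n,i in(("home",o),("6",o6),("7",im)):
    print(n,[int(x) for x in i[240,325:362].mean(1)])
a=cv2.resize(im[215:265,305:385],(800,500),interpolation=2); cv2.imwrite("pics/c7.png",a)
w,wd=cams.grab_frame("wrist"); cal=cams.calibration("wrist")
v,u=np.nonzero(wd>0); T=np.linalg.inv(cal["world_to_cam"])
W=(np.stack([(u-cal["cx"])/cal["fx"],-(v-cal["cy"])/cal["fy"],-np.ones(len(u))],1)*wd[v,u][:,None])@T[:3,:3].T+T[:3,3]
k=(W[:,2]>.05)&(W[:,2]<.066)&(W[:,1]>-.045)&(W[:,1]<0)&(W[:,0]<.53); P=W[k]
if k.sum(): print("bar +y half",k.sum(),np.median(P,0),P[:,0].min(),P[:,0].max(),np.polyfit(P[:,1],P[:,0],1))
E
```

```text
t 18.6 tcp [ 0.487  -0.0867  0.0612] shift [-0.1 -0.   0.2] turn [0.12 0.01 0.08] F [ 9.5  1.1 -7.4] op 0.138 g 30.0
home [103, 103, 103, 103, 105, 107, 107, 107, 107, 106, 106, 105, 106, 109, 111, 109, 104, 98, 92, 83, 68, 74, 95, 100, 98, 98, 102, 103, 98, 96, 101, 105, 100, 95, 96, 98, 91]
6 [108, 104, 98, 97, 100, 102, 101, 97, 95, 98, 99, 98, 101, 103, 102, 104, 107, 103, 96, 91, 82, 69, 66, 60, 48, 47, 42, 47, 93, 143, 173, 181, 182, 181, 181, 181, 181]
7 [97, 96, 97, 97, 97, 100, 100, 97, 97, 98, 106, 100, 97, 99, 102, 103, 104, 102, 96, 87, 65, 46, 39, 45, 42, 52, 109, 160, 179, 182, 182, 181, 181, 181, 181, 181, 181]
bar +y half 3412 [ 0.49431586 -0.02184056  0.06185   ] 0.4832863452771527 0.503171646763643 [0.10803491 0.49667794]
```

View pics/c7.png

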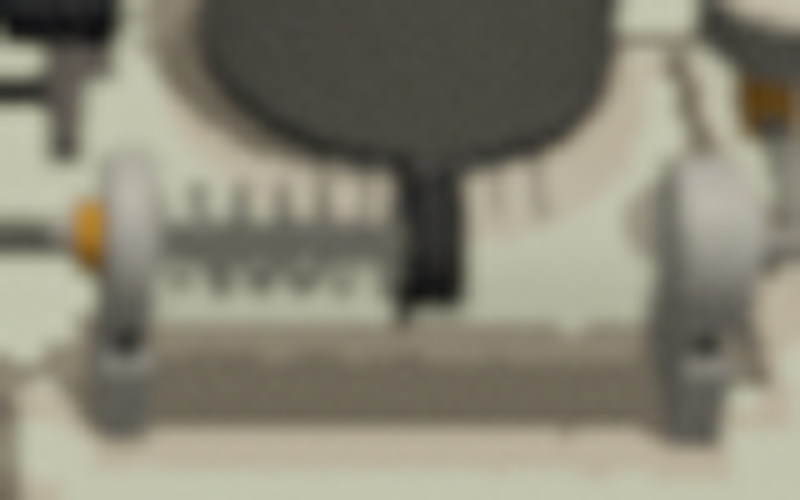

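The piston's front face (crop col ~402) now coincides with the ring line (col ~403). The bar has travelled 39.8 mm and is still held, so I'm handing in.

```bash
python3 -c "
from h import *
plan([.4870,-.0868,.061],-.098)
print(arm.hand_in())"
```

```text
t 18.7 tcp [ 0.487  -0.0867  0.0612] shift [-0.1 -0.   0.2] turn [0.12 0.01 0.08] F [ 9.3  0.7 -6.9] op 0.141 g 30.0
the job is handed in; nothing more can be done
None
```

The job is handed in at 18.7 s: the clear lid sits level and centred on the pot's seal and is released, and the gripper is holding the pump handle about 40 mm out with the piston's front face at the ring line.

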